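# Unlock the dust gate and hold it half open

### The job

Pull the plywood lock paddle up out of the dust gate and hang it by its hole on the stand's peg, letting go of it. Then slide the sprung shutter by its knob to half travel, where its trailing edge crosses the middle of the round port, and finish while holding it steady there: do not let go, the spring would shut it. Leave everything else on the bench where it is.

Things in the scene. Friction and masses are not known exactly. Their poses are not given: they have to be found in the camera images.
- gate: Grey metal dust-extraction box fixed to the bench: 130 mm in x, in y from -60 to +150 mm, deck top 60 mm above the bench; z up. Origin: on the bench straight under the centre of the round dark port (76 mm across) in the deck. Aluminium rails 10 mm tall along the long sides (x = +-53 to +-64 mm), low pipe stub at +x. Slot for the paddle across the deck at y = +56 mm, 12.6 mm by 68 mm, 35 mm deep.
- shutter (a joint): Travel of the steel shutter (plate 100 mm in x, 80 in y, 4 thick, on the deck over the port) along the gate's +y: 0 closed, 0.080 m fully open. At half its trailing edge crosses the port's centre and its leading edge meets the middle of three black marks on the rails. A spring drives it shut: about 4 N at 0, 8.5 N at half, 13 N at full. The paddle in its slot blocks it after about 10 mm.
- knob_top (a point): Centre of the top of the shutter's upright round black knob: 24 mm diameter, top 111 mm above the bench, grip from 77 to 111 mm; below it a 12 mm steel neck down to the plate at 65 mm. Shutter closed, it stands straight above the gate's origin; it moves with the shutter along the gate's +y.
- paddle: Plywood lock paddle, a flat upright plate 64 mm wide (its x), 10 mm thick (its y), 175 mm tall (its z), 56 to 112 g, with a round 32 mm hole (the eye) through it in y. At the start it stands loosely in the gate's slot, its axes about along the gate's, its foot 25 mm and its top 200 mm above the bench. Origin: centre of its foot.
- paddle_eye (a point): Centre of the paddle's 32 mm hole: 113 mm above the foot, 62 mm below the top edge.
- stand: Dark steel stand fixed to the bench: foot plate 100 x 90 x 12 mm, round post 14 mm thick, 192 mm tall (the peg's bent tip, 203 mm, is its highest point). Origin: on the bench on the post's axis. A level steel peg points from the post along the stand's -x.
- peg_mid (a point): Point on the axis of the stand's peg, about halfway along: x = -38 mm, 190 mm above the bench in the stand's frame. The peg is 10 mm thick, level from the post to x = -70 mm at that height; then it bends up at 45 degrees to its round tip, centred at x = -78 mm, 198 mm high (outermost x = -83 mm, top 203 mm).
- glue: Bystander, loose, to be left alone: white glue bottle, 56 mm across, 170 mm tall.
- jar: Bystander, loose, to be left alone: glass screw jar with steel lid, 48 mm across, 60 mm tall, between the gate and the stand.
- tape: Bystander, loose, to be left alone: grey tape measure, 62 x 36 x 60 mm tall, between the gate and the stand, nearer the robot.
- hammer: Bystander, loose, to be left alone: hammer lying near the robot; the origin is under its middle.
- spanner: Bystander, loose, to be left alone: open-ended steel spanner lying flat near the robot.
- battery: Bystander, loose, to be left alone: black battery pack, 75 x 115 mm, 63 mm tall.
- offcut: Bystander, loose, to be left alone: dark wood offcut lying flat, 50 x 120 x 25 mm, beyond the work area.
Things that resemble listed ones, but are neither listed nor needed, are in the scene too. What is meant by the paddle is not turquoise, and is the smaller of those in its own colour.

How it is judged:
On the way, in this order (a step that is already met when the one before it is completed fails the run):
1. the paddle hangs by its hole on the peg, let go (x of paddle_eye in the frame of stand between -0.078 and -0.006 m and y of paddle_eye in the frame of stand between -0.02 and 0.02 m and z of paddle_eye in the frame of stand between 0.166 and 0.19 m and angle between paddle's own z axis and vertical below 0.5 rad and contact force between paddle and stand above 0.2 N and contact force between paddle and the fingers below 0.1 N), for 0.3 s.
2. the robot holds the shutter at half travel (value of joint shutter between 0.034 and 0.046 m and velocity of joint shutter between -0.01 and 0.01 m/s and contact force between any of the fingers, the arm and shutter above 3 N), for 0.3 s.
At the end, for the whole second after the job is handed in: The paddle hangs freely on the peg by its eye, upright within 0.5 rad, almost still (under 0.15 m/s) and not touched by the fingers; the shutter stands at 40 mm of its 80 mm travel, within 6 mm, still (under 10 mm/s), with the robot pressing or gripping it with over 3 N (all of step 1 and all of step 2 and linear speed of paddle below 0.15 m/s); the arm keeps its last pose, push and grip.
It fails at once if a bystander is moved by more than 30 mm (distance of any of glue, jar, tape, hammer, spanner, battery, offcut from where it was at the start of the episode above 0.03 m).
It also fails if it takes over 56 s, if anything falls off the work surface, if the arm or the gripper's body presses on something with over 40 N, if the wrist force passes 120 N, or if a joint passes its speed limit or range.

### The arm

A 6-joint arm with a two-finger parallel gripper is mounted at the origin on the work surface. World frame = base frame: x ahead of the robot, y to its left, z up, the work surface at z = 0. Lengths are in m, angles in rad, forces in N, time in s.
With the tool pointing down it reaches from about 0.35 to 0.775 m from the base axis. Payload 7.3 kg.
Tool frame: the origin (TCP) lies at the very end of the fingers, on their centre line; the grasp point (between the pads) lies 19 mm behind it; z points along the fingers, y is the line along which they close (so a half turn about z gives the same grasp; the last joint's range is limited). The gripper opens to 92 mm and grips with 3 to 60 N. Pads are 19 mm wide; open, the fingers measure 130 mm over their backs; the gripper's body (75 mm by 190 mm) begins 47 mm behind the grasp point.
Start: joints at [1.033, 0.342, 1.524, -0, 1.275, -0.146], TCP at [0.2, 0.485, 0.227] pointing down, gripper open.
Joint ranges: [-2.53, 2.53], [-0.77, 2.02], [0.04, 2.7], [-1, 4.14], [0.28, 2.66], [-3.11, 3.11]. Speed limits (rad/s): [2.57, 2.57, 3.14, 3.14, 3.14, 3.14].

### API

Orientations are given as [roll, pitch, yaw] about the fixed x, y, z axes, in that order (R = Rz(yaw) Ry(pitch) Rx(roll)).
In Python, from cell import * gives the robot as it stands.
- The arm moves only by the tool step_arm, never from a script. Its argument "commands" is a list of rows, each a list of 7 numbers: the opening, from 0 (shut) to 1 (fully open), then the shift along the world's x, y, z in cm, then the turn, a rotation vector about the world's x, y, z in rad. A call has 1 to 5 rows; each row is the pose to reach, as a shift and turn from the pose commanded when the call began; what a row does not reach only later rows make up. A row lasts 1/12 s, in which the tool goes at most 41.7 mm and 7.16 degrees, less where a joint would pass 70% of its speed; a pose out of reach is approached as far as the arm can. A call with a gripper value outside its range is refused whole. The fingers move at their own pace and stop on an object; "grip_force" is the grip in N (left out, the last holds). Time passes only in rows, so rows that repeat a pose let the fingers close. It gives the time, the measured TCP pose, the force, the opening and the grip force at its end, in the units of the state.
- observe(): the state, without advancing time (a new reading comes with each control period).
- read_camera(name): name is "side" or "top"; returns the picture (420x560x3 uint8, red, green, blue); there is no depth.
- camera_model(name): a dict with "vfov" (degrees; the focal length in pixels is half the picture's height over the tangent of half this angle, whatever the lens; pixels are square), "cx", "cy" (the principal point, pixels), "world_to_cam" (4x4, takes a point from world to camera coordinates). Camera axes: x right, y up, looking along -z (the intrinsics and any distortion apply to the point x, -y, -z); pixel columns grow to the right and rows downward; lengths in m; the calibration is good to about 2 mm. A picture is of the moment at which its call begins. camera_model takes no time and is no camera call.
- hand_in(): hands the job in; it is judged then, once.
The state is a dict: "time": time; "qpos": joint angles; "qvel": joint speeds; "joint_efforts": joint torques, N m; "tool_pos": TCP position; "tool_rot": TCP orientation; "contact_force": force on the tool from outside, world axes, zero at the start; "torque": the same for the moment, N m; "opening": finger opening in m; "grip_force": force on a finger pad.
Only numpy, scipy, OpenCV 4.12 (cv2) and the standard library are available. Lean on these libraries where they do the work, as an engineer would, in place of code of your own. Each camera call takes 0.05 s, during which the arm holds its last target. There are 200 camera calls.

## Working session

There is one attempt and no reset: what is moved stays moved. The work goes in short steps, Python scripts to look and compute and a tool call to move; the robot and the scene stay as the last step left them, time stands still between calls to the robot, and variables do not carry over. Pictures are saved under pics/ and viewed, at most 10 in all, crops included, and the job is handed in when it is done.

Besides the shell and the picture viewer there is one more tool, called after "Emit:" as a command line: name --pt "numbers of a row" for each row, then --argument value for the rest. step_arm: Moves the arm, as the interface text tells. Its arguments: {"type":"object","properties":{"commands":{"type":"array"},"grip_force":{"type":"number"}},"required":["commands"]}

```bash
mkdir -p pics; ls; python3 - <<'E'
from cell import *
import cv2
for n in ("top","side"):
    im=read_camera(n); cv2.imwrite(f"pics/{n}0.png",cv2.cvtColor(im,cv2.COLOR_RGB2BGR))
    print(n,camera_model(n))
print(observe())
E
```

```text
pics
top {'vfov': 50.391828098590196, 'cx': 280.1156481113249, 'cy': 205.47592899491218, 'world_to_cam': array([[-9.29679762e-02, -9.95668937e-01,  5.67786000e-04,
         5.44779725e-02],
       [ 9.74257575e-01, -9.08510908e-02,  2.06320763e-01,
        -5.44215086e-01],
       [-2.05375591e-01,  1.97343936e-02,  9.78484246e-01,
        -1.36029389e+00],
       [ 0.00000000e+00,  0.00000000e+00,  0.00000000e+00,
         1.00000000e+00]])}
side {'vfov': 46.33343574496034, 'cx': 284.70051818828443, 'cy': 200.87194115500142, 'world_to_cam': array([[ 0.81436591, -0.58031413,  0.00660908, -0.41534103],
       [ 0.29379174,  0.42205113,  0.85764751, -0.26311912],
       [-0.50049434, -0.6964972 ,  0.51419555, -1.04945153],
       [ 0.        ,  0.        ,  0.        ,  1.        ]])}
{'time': 0.1, 'qpos': array([ 1.03297476e+00,  3.42654868e-01,  1.52488374e+00, -2.93796360e-06,
        1.27539951e+00, -1.46025435e-01]), 'qvel': array([-0.0017409 , -0.00015441, -0.00322748, -0.0010645 ,  0.0001598 ,
       -0.00051196]), 'joint_efforts': array([ 1.34244878e-03, -4.32006776e+01, -2.44695371e+01,  7.18542212e-02,
        5.26081107e-02, -6.93957804e-05]), 'tool_pos': array([0.20028435, 0.4849209 , 0.22612669]), 'tool_rot': array([-3.14026111e+00, -1.92994013e-04,  2.74979725e+00]), 'contact_force': array([ 0.99374209, -0.86310704, -0.22611719]), 'torque': array([-0.04115408, -0.06584149,  0.01656452]), 'grip_force': 0.0, 'opening': 0.091704024152207}
```

View pics/top0.png

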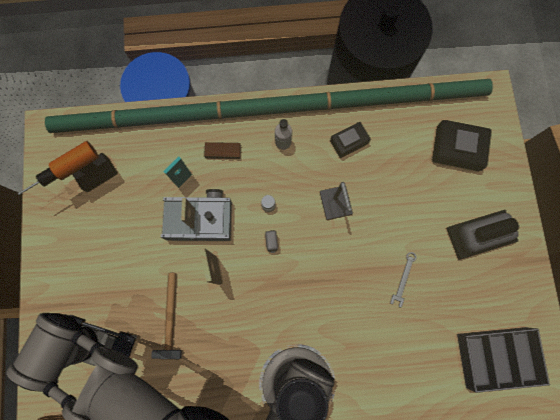

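View pics/side0.png

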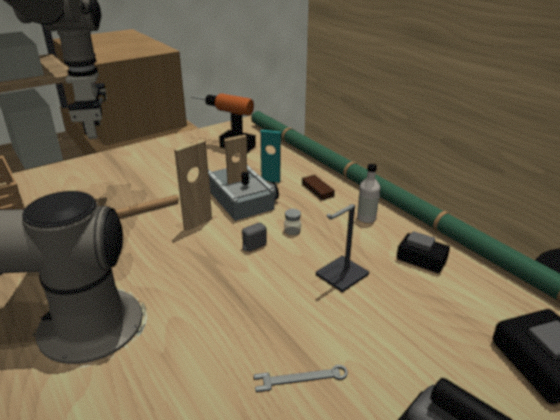

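The top view shows the gate at (197,218), the stand at (337,202) and the knob at (209,216). Three things could be taken for the paddle:
- plywood plate in the gate slot: top (186,210), side (236,160)
- large plywood plate: top (212,266), side (194,185)
- turquoise plate: top (178,171), side (271,155)

I choose the smaller plywood plate, the one in the slot. I'll check it in a close crop.

```bash
cat > h.py <<'E'
import numpy as np, cv2
from cell import *
def snap(n,f): 
    im=cv2.cvtColor(read_camera(n),cv2.COLOR_RGB2BGR); cv2.imwrite(f"pics/{f}.png",im); return im
def crop(im,x0,y0,w,h,s): return cv2.resize(im[y0:y0+h,x0:x0+w],None,fx=s,fy=s,interpolation=cv2.INTER_CUBIC)
def K(m): 
    f=210/np.tan(np.radians(m["vfov"])/2); return f
def proj(n,P):
    m=camera_model(n);f=K(m);P=np.atleast_2d(P);c=(m["world_to_cam"]@np.c_[P,np.ones(len(P))].T).T
    return np.c_[m["cx"]+f*c[:,0]/-c[:,2], m["cy"]-f*c[:,1]/-c[:,2]]
def atz(n,u,z):
    m=camera_model(n);f=K(m);T=m["world_to_cam"];R=T[:3,:3];o=-R.T@T[:3,3]
    d=R.T@np.array([(u[0]-m["cx"])/f,-(u[1]-m["cy"])/f,-1]); return o+d*(z-o[2])/d[2]
E
python3 - <<'E'
from h import *
print({k for k in camera_model("top")})
print(proj("top",observe()["tool_pos"]),proj("side",observe()["tool_pos"]))
t=cv2.imread("pics/top0.png");s=cv2.imread("pics/side0.png")
a=np.hstack([crop(t,155,180,95,75,4),crop(t,310,170,60,75,4)])
b=np.hstack([crop(s,195,120,100,105,4)[:300*2],crop(s,310,195,60,105,4)])
a=cv2.resize(a,None,fx=1.25,fy=1.25,interpolation=cv2.INTER_CUBIC)
cv2.imwrite("pics/ca.png",a);cv2.imwrite("pics/cb.png",b);print(a.shape,b.shape)
E
```

```text
{'cx', 'cy', 'world_to_cam', 'vfov'}
[[109.73506303 337.59366701]] [[ 94.23934185 131.32244985]]
(375, 775, 3) (420, 640, 3)
```

View pics/ca.png

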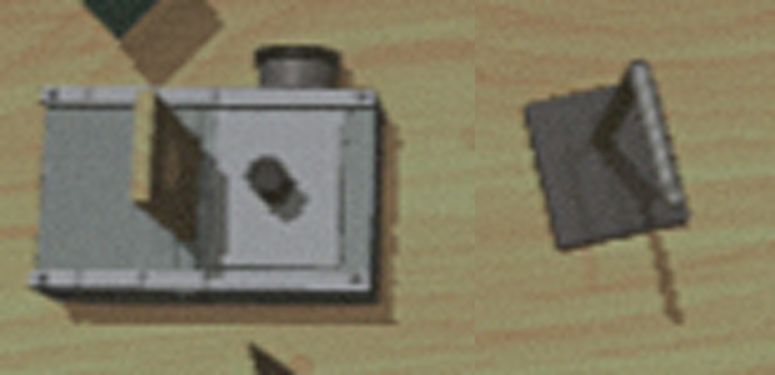

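View pics/cb.png

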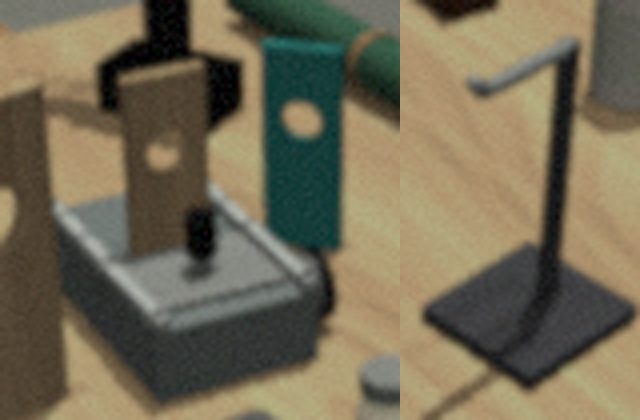

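The crops confirm it: the plywood plate in the slot is smaller than the free-standing one, and its eye is at side (236,158). In the top crop the knob top is at (268,172), the paddle's top face runs from (145,92) to (142,203), the peg runs from (640,65) to its tip at (677,207). In the side crop the post top is at (572,45) and the tip at (479,88). Next I'll fit the poses.

```bash
cat > fit.py <<'E'
from h import *
from scipy.optimize import least_squares
ta=lambda x,y:("top",(155+(x+.5)/5-.5,180+(y+.5)/5-.5))
tb=lambda x,y:("top",(310+(x-475+.5)/5-.5,170+(y+.5)/5-.5))
sa=lambda x,y:("side",(195+(x+.5)/4-.5,120+(y+.5)/4-.5))
sb=lambda x,y:("side",(310+(x-400+.5)/4-.5,195+(y+.5)/4-.5))
def fit(obs,g):
    def W(p,L): c,s=np.cos(p[2]),np.sin(p[2]); return [p[0]+c*L[0]-s*L[1],p[1]+s*L[0]+c*L[1],L[2]]
    r=lambda p:np.concatenate([proj(o[0],W(p,L))[0]-o[1] for o,L in obs])
    s=least_squares(r,g); print(s.x.round(4)); print(s.fun.reshape(-1,2).round(1).tolist()); return s.x
if __name__=="__main__":
    G=[(ta(268,172),(0,0,.111)),(sa(201,209),(0,0,.111)),
     (ta(46,88),(.064,.15,.07)),(ta(378,92),(.064,-.06,.07)),(ta(31,285),(-.064,.15,.07)),(ta(372,292),(-.064,-.06,.07)),
     (ta(145,92),(.032,.056,.2)),(ta(142,203),(-.032,.056,.2)),(sa(163,153),(0,.056,.138)),(sa(122,78),(-.032,.051,.2)),(sa(205,61),(.032,.051,.2))]
    print("gate");fit(G,[.6,.3,0])
    print("pad");fit([(o,(L[0],L[1]-.056,L[2])) for o,L in G[6:]],[.6,.3,0])
    S=[(tb(640,65),(0,0,.192)),(tb(677,207),(-.079,0,.199)),(sb(572,45),(0,0,.192)),(sb(479,88),(-.079,0,.199)),(sb(548,290),(0,0,.012)),(tb(602,140),(0,0,.012))]
    print("stand");fit(S,[.6,-.1,0])
    for u,z in (((178,160),.2),((207,250),.23),((215,283),0),((268,203),.06),((271,238),.06)): print(u,atz("top",u,z).round(3))
    # big & turquoise heights: base/top in both views
    for n,u in (("side",(194,225)),("side",(271,182))): print(atz(n,u,0).round(3))
E
python3 fit.py
```

```text
gate
[ 0.5269  0.2251 -0.1035]
[[-0.0, 0.8], [-0.5, 0.6], [-0.2, -0.4], [-0.1, -0.5], [0.1, 0.5], [-0.3, -0.2], [0.5, -0.2], [-0.1, -0.3], [0.4, -1.4], [0.1, 0.7], [-0.2, 0.6]]
pad
[ 0.5322  0.2812 -0.0849]
[[0.2, -0.0], [-0.0, -0.1], [0.2, -1.4], [0.0, 0.7], [-0.5, 0.5]]
stand
[ 0.5657 -0.1816  0.1444]
[[0.7, 1.1], [0.9, -1.8], [-0.5, -1.1], [-0.5, -1.5], [-0.2, 0.5], [0.7, -0.0]]
(178, 160) [0.679 0.29  0.2  ]
(207, 250) [0.406 0.217 0.23 ]
(215, 283) [0.327 0.233 0.   ]
(268, 203) [0.558 0.041 0.06 ]
(271, 238) [0.446 0.042 0.06 ]
[0.352 0.218 0.   ]
[0.671 0.302 0.   ]
```

Emit:
step_arm --pt "0.6 3.3 -2 2 0 0 0.06" --pt "0.6 6.6 -4 4 0 0 0.12" --pt "0.6 9.9 -6 6 0 0 0.18" --pt "0.6 13.2 -8.1 7 0 0 0.24" --pt "0.6 16.6 -10.2 7 0 0 0.297"

```text
time: 0.52
tool_pos: [0.3663, 0.3839, 0.2992]
tool_rot: [3.138, 0.003, 3.051]
contact_force: [1.3, 0.7, -0.0]
opening: 0.063
grip_force: 0.0
```

Emit:
step_arm --pt "0.6 3.3 -2 0 0 0 0" --pt "0.6 6.6 -4 0 0 0 0" --pt "0.6 9.9 -6 0 0 0 0" --pt "0.6 13.2 -8.1 0 0 0 0" --pt "0.6 16.6 -10.2 -1 0 0 0"

```text
time: 0.93
tool_pos: [0.5325, 0.2813, 0.2881]
tool_rot: [3.14, 0.002, 3.047]
contact_force: [0.5, 1.3, 0.2]
opening: 0.0552
grip_force: 0.0
```

Emit:
step_arm --pt "0.6 0 0 -1 0 0 0" --pt "0.6 0 0 -2 0 0 0" --pt "0.6 0 0 -3 0 0 0" --pt "0.6 0 0 -3.5 0 0 0"

```text
time: 1.27
tool_pos: [0.5291, 0.2829, 0.2498]
tool_rot: [-3.141, -0.003, 3.048]
contact_force: [-0.9, 0.6, 0.5]
opening: 0.0553
grip_force: 0.0
```

```bash
python3 - <<'E'
from h import *
t=snap("top","t1");s=snap("side","s1")
cv2.imwrite("pics/c1.png",np.hstack([crop(t,150,170,85,95,4),crop(s,195,75,95,95,4)]))
print(observe()["tool_pos"])
E
```

```text
[0.52916523 0.28315955 0.25067977]
```

View pics/c1.png

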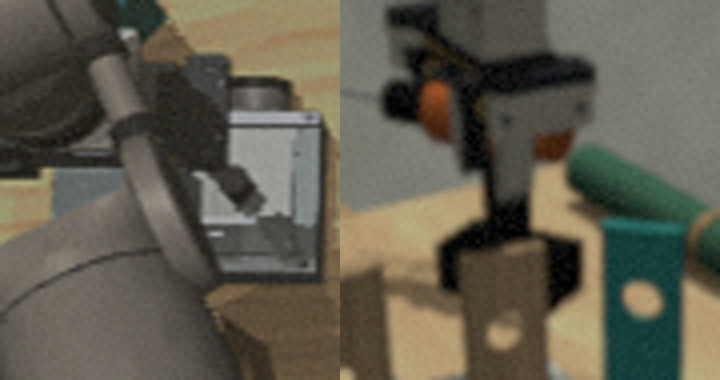

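The side crop shows the finger tip at about (508,230), centred over the paddle's top edge (505,245). The top view is blocked by the arm. I'll descend.

Emit:
step_arm --pt "0.6 0 0 -2 0 0 0" --pt "0.6 0 0 -4 0 0 0" --pt "0.6 0 0 -6 0 0 0" --pt "0.6 0 0 -8 0 0 0" --pt "0.6 0 0 -8 0 0 0"

```text
time: 1.78
tool_pos: [0.5282, 0.2825, 0.1686]
tool_rot: [-3.139, -0.005, 3.048]
contact_force: [-0.8, -0.1, -0.6]
opening: 0.055
grip_force: 0.0
```

Emit:
step_arm --pt "0 0 0 0 0 0 0" --pt "0 0 0 0 0 0 0" --pt "0 0 0 0 0 0 0" --pt "0 0 0 0 0 0 0" --pt "0 0 0 0 0 0 0" --grip_force 20

```text
time: 2.2
tool_pos: [0.531, 0.2826, 0.1728]
tool_rot: [3.141, 0.002, 3.047]
contact_force: [0.5, -0.0, 0.0]
opening: 0.0264
grip_force: 0.0
```

Emit:
step_arm --pt "0 0 0 0 0 0 0" --pt "0 0 0 0 0 0 0" --pt "0 0 0 0 0 0 0" --pt "0 0 0 0 0 0 0" --pt "0 0 0 0 0 0 0" --grip_force 30

```text
time: 2.62
tool_pos: [0.5307, 0.2821, 0.1719]
tool_rot: [-3.141, 0.0, 3.047]
contact_force: [-0.5, -1.7, 2.9]
opening: 0.0097
grip_force: 30.0
```

Emit:
step_arm --pt "0 0 0 0.5 0 0 0" --pt "0 0 0 1.0 0 0 0" --pt "0 0 0 1.5 0 0 0" --pt "0 0 0 2 0 0 0"

```text
time: 2.95
tool_pos: [0.5306, 0.2822, 0.1921]
tool_rot: [-3.141, -0.0, 3.047]
contact_force: [-0.6, -1.7, -1.9]
opening: 0.0097
grip_force: 30.0
```

Emit:
step_arm --pt "0 0 0 2.5 0 0 0" --pt "0 0 0 5 0 0 0" --pt "0 0 0 7.5 0 0 0" --pt "0 0 0 10 0 0 0" --pt "0 0 0 12.8 0 0 0"

```text
time: 3.37
tool_pos: [0.5303, 0.2827, 0.3211]
tool_rot: [3.141, -0.0, 3.047]
contact_force: [0.9, 0.5, -1.1]
opening: 0.0099
grip_force: 30.0
```

```bash
python3 - <<'E'
from h import *
s=snap("side","s2");t=snap("top","t2")
cv2.imwrite("pics/c2.png",np.hstack([crop(s,190,20,110,150,4),crop(t,310,165,70,75,5)[:600].__getitem__((slice(0,375),slice(0,350))) if 0 else cv2.copyMakeBorder(crop(t,310,165,60,75,6),0,150,0,0,0)]))
o=observe();print(o["tool_pos"],o["tool_rot"],o["contact_force"])
E
```

```text
[0.53218938 0.28337244 0.32569732] [3.13613973 0.00941156 3.04709258] [-0.12276999  0.24192376 -1.08049735]
```

View pics/c2.png

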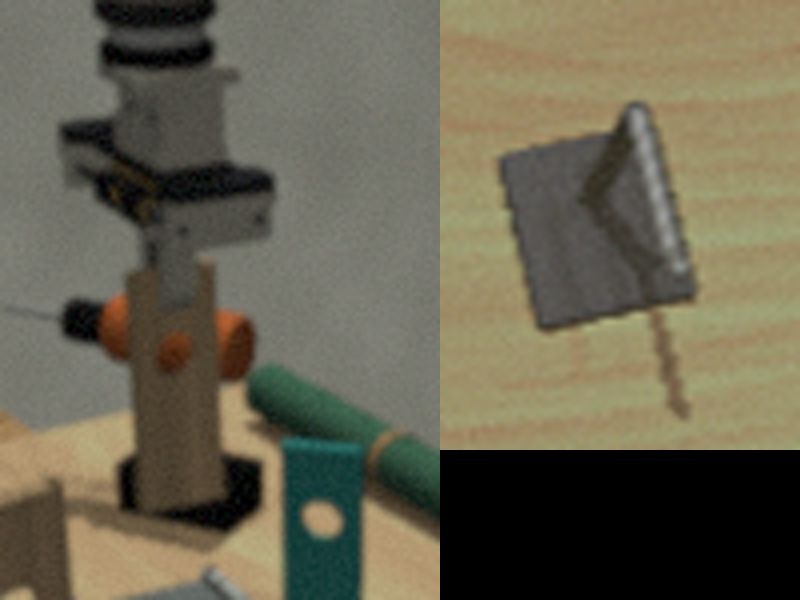

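The side crop shows the paddle held upright with its eye at (174,350), full picture (233,107). The top crop has the post's far end at (638,103) and the peg tip's end at (680,270). I'll refine the stand pose and check the eye offset.

```bash
python3 - <<'E'
from fit import *
c=lambda x,y:("top",(310+(x-440+.5)/6-.5,165+(y+.5)/6-.5))
S=[(c(638,103),(.007,0,.192)),(c(680,272),(-.083,0,.2)),(sb(572,45),(0,0,.192)),(sb(475,90),(-.082,0,.199)),(sb(548,290),(0,0,.012)),(c(586,200),(0,0,.012))]
p=fit(S,[.6,-.1,.14])
ps=fit(S[:2],p)
print(proj("side",[.531,.283,.289]))
for x in (-.038,-.12): print(p[0]+np.cos(p[2])*x,p[1]+np.sin(p[2])*x)
E
```

```text
[ 0.5663 -0.1809  0.1443]
[[-0.2, -0.5], [1.5, 0.4], [-0.6, -1.3], [-0.5, -1.7], [-0.2, 0.3], [1.5, -0.5]]
[ 0.5666 -0.1809  0.0956]
[[-0.1, -0.6], [0.1, 0.6]]
[[232.43689143 107.24076499]]
0.5287122096085335 -0.1863680934040603
0.44756428638607115 -0.1981585368512489
```

Emit:
step_arm --pt "0 -0.4 -3.2 0 0 0 -0.089" --pt "0 -0.8 -6.4 0 0 0 -0.178" --pt "0 -1.2 -9.6 0 0 0 -0.267" --pt "0 -1.6 -12.8 0 0 0 -0.356" --pt "0 -2 -16 0 0 0 -0.445"

```text
time: 3.88
tool_pos: [0.51, 0.1214, 0.3194]
tool_rot: [3.141, -0.0, 2.598]
contact_force: [0.7, -0.3, -1.0]
opening: 0.0102
grip_force: 30.0
```

Emit:
step_arm --pt "0 -0.7 -3.2 0 0 0 -0.089" --pt "0 -1.4 -6.4 0 0 0 -0.178" --pt "0 -2.1 -9.6 0 0 0 -0.267" --pt "0 -2.8 -12.8 0 0 0 -0.356" --pt "0 -3.5 -16 0 0 0 -0.445"

```text
time: 4.3
tool_pos: [0.475, -0.0387, 0.3195]
tool_rot: [3.141, -0.0, 2.153]
contact_force: [1.0, -1.1, -0.5]
opening: 0.0099
grip_force: 30.0
```

Emit:
step_arm --pt "0 -0.8 -3.2 0 0 0 -0.089" --pt "0 -1.6 -6.4 0 0 0 -0.178" --pt "0 -2.4 -9.6 0 0 0 -0.267" --pt "0 -3.2 -12.8 0 0 0 -0.356" --pt "0 -4 -16 0 0 0 -0.445"

```text
time: 4.72
tool_pos: [0.435, -0.1988, 0.3196]
tool_rot: [3.141, -0.0, 1.708]
contact_force: [0.1, 0.5, -1.3]
opening: 0.0095
grip_force: 30.0
```

Emit:
step_arm --pt "0 0 0 -2.3 0 0 0" --pt "0 0 0 -4.6 0 0 0" --pt "0 0 0 -6.9 0 0 0" --pt "0 0 0 -9 0 0 0" --pt "0 0 0 -9 0 0 0"

```text
time: 5.13
tool_pos: [0.4337, -0.1962, 0.2257]
tool_rot: [-3.136, -0.006, 1.711]
contact_force: [-0.5, -0.1, -1.0]
opening: 0.0096
grip_force: 30.0
```

```bash
python3 - <<'E'
from h import *
s=snap("side","s3");t=snap("top","t3")
cv2.imwrite("pics/c3.png",np.hstack([crop(s,280,160,100,140,4),crop(t,285,160,100,140,4)]))
o=observe();print(o["tool_pos"],o["tool_rot"],o["contact_force"])
e=o["tool_pos"]-[0,0,.034];print(proj("side",e),proj("top",e))
E
```

```text
[ 0.43559515 -0.19741488  0.22973542] [-3.14109623e+00 -8.80390202e-04  1.71189618e+00] [ 0.36568067  0.62044918 -0.38022777]
[[311.04191025 224.99296914]] [[354.61365787 227.23041564]]
```

View pics/c3.png

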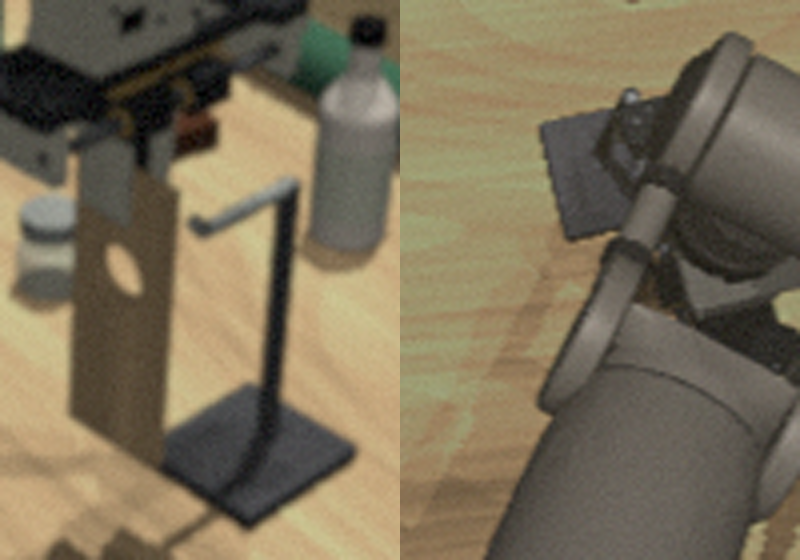

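The side crop shows the eye at (124,270), full (310.9,227.3), and the peg tip at (200,225). Relative to the stand fit this is right to 2–3 mm. I'll go up 2 mm, forward to just before the tip, and look again.

Emit:
step_arm --pt "0 1 0.14 0.1 0 0 0" --pt "0 2 0.28 0.2 0 0 0" --pt "0 3 0.42 0.2 0 0 0" --pt "0 3.8 0.53 0.2 0 0 0" --pt "0 3.8 0.53 0.2 0 0 0"

```text
time: 5.65
tool_pos: [0.4757, -0.1921, 0.232]
tool_rot: [3.14, 0.001, 1.713]
contact_force: [-0.5, 0.5, -0.9]
opening: 0.0101
grip_force: 30.0
```

```bash
python3 - <<'E'
from h import *
s=snap("side","s4")
cv2.imwrite("pics/c4.png",crop(s,295,185,80,80,7))
o=observe();print(o["tool_pos"],o["tool_rot"],o["contact_force"])
e=o["tool_pos"]-[0,0,.034];print(proj("side",e))
p=[.5663,-.1809,.144]
W=lambda x,z:[p[0]+np.cos(p[2])*x,p[1]+np.sin(p[2])*x,z]
for q in (W(-.007,.19),W(-.07,.19),W(-.079,.199),e): print(((proj("side",q)[0]-[295,185])*7).round())
E
```

```text
[ 0.47465395 -0.19206975  0.23167653] [3.14130055e+00 1.79626845e-04 1.71310583e+00] [-0.2848508  -0.62126614 -1.61915822]
[[323.88652907 217.29717995]]
[385. 150.]
[254. 223.]
[237. 209.]
[202. 226.]
```

View pics/c4.png

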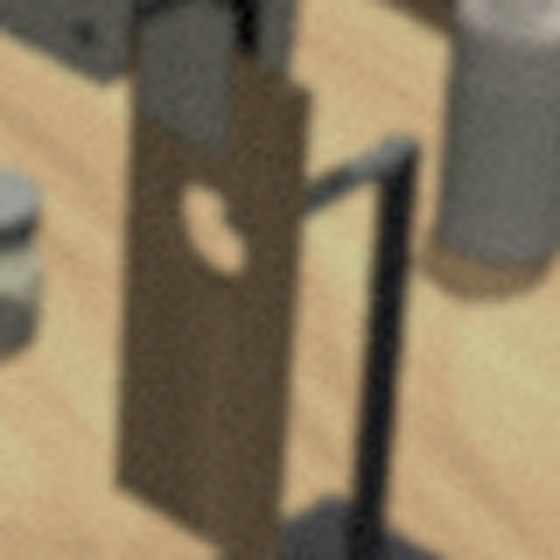

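The crop shows the eye centre at (213,230) and the peg tip appearing inside the hole at (235,209). Moved forward to the tip plane, the eye lands at about (240,215), centred on the tip. I'll thread it on.

Emit:
step_arm --pt "0 0.5 0.07 -0.1 0 0 0" --pt "0 1 0.14 -0.2 0 0 0" --pt "0 1.5 0.21 -0.2 0 0 0" --pt "0 2 0.28 -0.2 0 0 0" --pt "0 2.4 0.34 -0.2 0 0 0"

```text
time: 6.12
tool_pos: [0.4982, -0.1889, 0.2297]
tool_rot: [3.141, 0.0, 1.712]
contact_force: [-0.3, -0.0, -0.6]
opening: 0.0095
grip_force: 30.0
```

Emit:
step_arm --pt "0 0.6 0.08 0 0 0 0" --pt "0 1.2 0.17 0 0 0 0" --pt "0 1.8 0.25 0 0 0 0" --pt "0 2.4 0.34 0 0 0 0" --pt "0 2.7 0.38 0 0 0 0"

```text
time: 6.53
tool_pos: [0.5255, -0.185, 0.2296]
tool_rot: [3.141, 0.0, 1.712]
contact_force: [-0.7, -0.0, -0.4]
opening: 0.01
grip_force: 30.0
```

```bash
python3 - <<'E'
from h import *
s=snap("side","s5")
cv2.imwrite("pics/c5.png",crop(s,295,165,80,90,6))
o=observe();print(o["tool_pos"],o["tool_rot"],o["contact_force"])
E
```

```text
[ 0.52566237 -0.18494978  0.2295459 ] [3.14117333e+00 3.06563372e-05 1.71226032e+00] [ 0.92359944 -0.64259675  0.0549782 ]
```

View pics/c5.png

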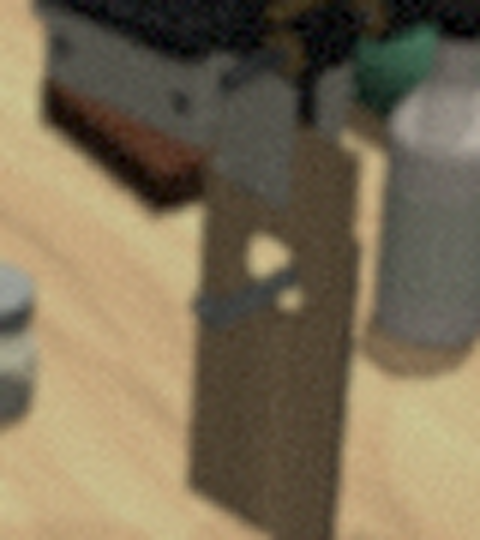

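The peg passes through the eye: tip at (205,312), hole at (268,270). I'll lower until it rests on the peg.

Emit:
step_arm --pt "0 0 0 -0.4 0 0 0" --pt "0 0 0 -0.8 0 0 0" --pt "0 0 0 -1.2 0 0 0" --pt "0 0 0 -1.4 0 0 0"

```text
time: 6.92
tool_pos: [0.5241, -0.185, 0.2148]
tool_rot: [-3.141, -0.001, 1.712]
contact_force: [0.4, -0.3, -0.1]
opening: 0.01
grip_force: 30.0
```

Emit:
step_arm --pt "0 0 0 -0.1 0 0 0" --pt "0 0 0 -0.2 0 0 0" --pt "0 0 0 -0.2 0 0 0"

```text
time: 7.17
tool_pos: [0.5246, -0.1852, 0.2136]
tool_rot: [3.142, -0.0, 1.712]
contact_force: [0.1, 0.3, -1.0]
opening: 0.0097
grip_force: 30.0
```

Emit:
step_arm --pt "0 0 0 -0.1 0 0 0" --pt "0 0 0 -0.2 0 0 0" --pt "0 0 0 -0.2 0 0 0"

```text
time: 7.42
tool_pos: [0.5248, -0.1852, 0.2127]
tool_rot: [3.14, 0.001, 1.712]
contact_force: [-2.4, 0.8, 3.9]
opening: 0.0098
grip_force: 30.0
```

Emit:
step_arm --pt "0 0 0 -0.1 0 0 0" --pt "0 0 0 -0.2 0 0 0" --pt "0 0 0 -0.2 0 0 0"

```text
time: 7.67
tool_pos: [0.5249, -0.1853, 0.2125]
tool_rot: [3.139, 0.002, 1.712]
contact_force: [-5.1, 2.4, 15.0]
opening: 0.0096
grip_force: 30.0
```

Emit:
step_arm --pt "0 0 0 0.15 0 0 0" --pt "0 0 0 0.3 0 0 0" --pt "0.4 0 0 0.3 0 0 0" --pt "0.4 0 0 0.3 0 0 0" --pt "0.4 0 0 0.3 0 0 0"

```text
time: 8.08
tool_pos: [0.5246, -0.1851, 0.2124]
tool_rot: [-3.141, -0.0, 1.712]
contact_force: [-0.8, 0.0, -0.6]
opening: 0.0251
grip_force: 0.0
```

Emit:
step_arm --pt "0.4 0 0 0 0 0 0" --pt "0.4 0 0 0 0 0 0" --pt "0.4 0 0 0 0 0 0" --pt "0.4 0 0 0 0 0 0" --pt "0.4 0 0 0 0 0 0"

```text
time: 8.5
tool_pos: [0.5246, -0.1851, 0.2126]
tool_rot: [3.142, -0.0, 1.712]
contact_force: [-0.1, 0.1, 0.7]
opening: 0.0367
grip_force: 0.0
```

Emit:
step_arm --pt "0.4 0 0 1.5 0 0 0" --pt "0.4 0 0 3 0 0 0" --pt "0.4 0 0 5 0 0 0" --pt "0.4 0 0 7.5 0 0 0" --pt "0.4 0 0 10 0 0 0"

```text
time: 8.92
tool_pos: [0.5244, -0.185, 0.3134]
tool_rot: [-3.141, -0.001, 1.712]
contact_force: [-0.0, -0.2, -0.6]
opening: 0.0365
grip_force: 0.0
```

Emit:
step_arm --pt "0.7 0 2.7 0 0 0 0.088" --pt "0.7 0 5.4 0 0 0 0.177" --pt "0.7 0 8.1 0 0 0 0.265" --pt "0.7 0 10.8 0 0 0 0.354" --pt "0.7 0 13.7 0 0 0 0.442"

```text
time: 9.33
tool_pos: [0.5245, -0.0472, 0.3128]
tool_rot: [3.141, 0.0, 2.158]
contact_force: [0.3, -0.0, 0.3]
opening: 0.0631
grip_force: 0.0
```

Emit:
step_arm --pt "0.7 0 2.7 0 0 0 0.088" --pt "0.7 0 5.4 0 0 0 0.177" --pt "0.7 0 8.1 0 0 0 0.265" --pt "0.7 0 10.8 0 0 0 0.354" --pt "0.7 0 13.7 0 0 0 0.442"

```text
time: 9.75
tool_pos: [0.5245, 0.09, 0.3128]
tool_rot: [3.141, 0.0, 2.6]
contact_force: [1.0, -0.9, -0.5]
opening: 0.0641
grip_force: 0.0
```

Emit:
step_arm --pt "0.7 0 2.7 -2 0 0 0.088" --pt "0.7 0.1 5.4 -4 0 0 0.177" --pt "0.7 0.2 8.1 -6 0 0 0.265" --pt "0.7 0.2 10.8 -8 0 0 0.354" --pt "0.7 0.2 13.6 -10 0 0 0.442"

```text
time: 10.17
tool_pos: [0.5265, 0.2261, 0.2119]
tool_rot: [3.141, 0.0, 3.042]
contact_force: [0.7, 0.6, 0.2]
opening: 0.0644
grip_force: 0.0
```

Emit:
step_arm --pt "0.7 0 0 -1.5 0 0 0" --pt "0.7 0 0 -3 0 0 0" --pt "0.7 0 0 -4.5 0 0 0" --pt "0.7 0 0 -5.5 0 0 0" --pt "0.7 0 0 -5.5 0 0 0"

```text
time: 10.58
tool_pos: [0.5255, 0.2245, 0.1555]
tool_rot: [-3.14, -0.004, 3.038]
contact_force: [-0.6, 0.0, 0.2]
opening: 0.0643
grip_force: 0.0
```

```bash
python3 - <<'E'
from h import *
s=snap("side","s6");t=snap("top","t6")
cv2.imwrite("pics/c6.png",np.hstack([crop(s,200,100,170,170,3),crop(t,150,180,90,170,3)]))
o=observe();print(o["tool_pos"],o["tool_rot"],o["contact_force"],o["opening"])
E
```

```text
[0.52682624 0.22474342 0.15793424] [ 3.14153643e+00 -2.38365055e-05  3.03751686e+00] [ 0.0714683   0.11125106 -0.22741917] 0.06405151199907341
```

View pics/c6.png

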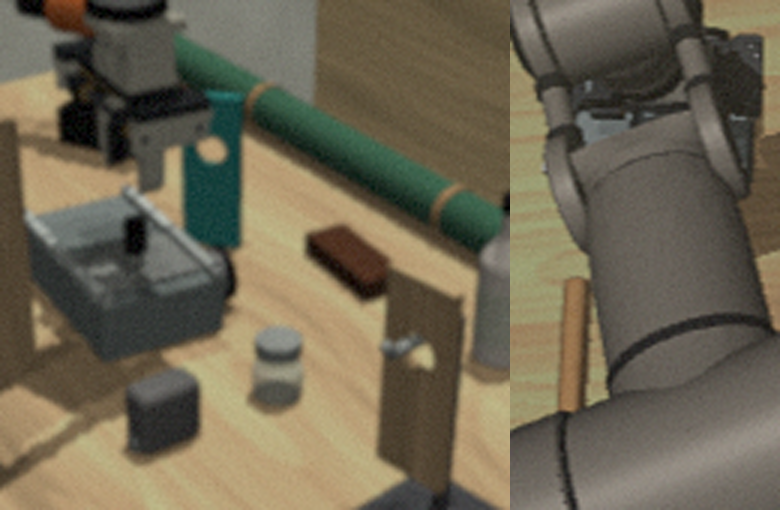

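The paddle hangs on the peg, with its eye at (425,355) in the crop and the tip sticking out at (395,345). The fingers are above the knob at (135,233). I'll descend over the knob and grip.

Emit:
step_arm --pt "0.7 0 0 -1.5 0 0 0" --pt "0.7 0 0 -3 0 0 0" --pt "0.7 0 0 -4.5 0 0 0" --pt "0.7 0 0 -6 0 0 0" --pt "0.7 0 0 -7.5 0 0 0"

```text
time: 11.1
tool_pos: [0.5277, 0.2249, 0.0835]
tool_rot: [3.14, 0.003, 3.037]
contact_force: [0.6, 1.0, 0.1]
opening: 0.0641
grip_force: 0.0
```

Emit:
step_arm --pt "0.1 0 0 0 0 0 0" --pt "0.1 0 0 0 0 0 0" --pt "0.1 0 0 0 0 0 0" --pt "0.1 0 0 0 0 0 0" --pt "0.1 0 0 0 0 0 0" --grip_force 40

```text
time: 11.52
tool_pos: [0.5274, 0.225, 0.084]
tool_rot: [3.141, 0.002, 3.038]
contact_force: [-0.1, 0.8, -0.3]
opening: 0.0358
grip_force: 0.0
```

Emit:
step_arm --pt "0.1 0 0 0 0 0 0" --pt "0.1 0 0 0 0 0 0" --pt "0.1 0 0 0 0 0 0" --pt "0.1 0 0 0 0 0 0" --pt "0.1 0 0 0 0 0 0"

```text
time: 11.93
tool_pos: [0.5269, 0.2244, 0.0833]
tool_rot: [-3.141, 0.001, 3.038]
contact_force: [-0.8, -3.5, 5.8]
opening: 0.0231
grip_force: 40.0
```

Emit:
step_arm --pt "0.1 0.02 0.2 0 0 0 0" --pt "0.1 0.04 0.4 0 0 0 0" --pt "0.1 0.04 0.4 0 0 0 0"

```text
time: 12.18
tool_pos: [0.5273, 0.2286, 0.0833]
tool_rot: [-3.141, 0.001, 3.038]
contact_force: [-0.8, -4.3, 6.7]
opening: 0.0229
grip_force: 40.0
```

Emit:
step_arm --pt "0.1 0.09 0.9 0 0 0 0" --pt "0.1 0.18 1.8 0 0 0 0" --pt "0.1 0.27 2.7 0 0 0 0" --pt "0.1 0.36 3.58 0 0 0 0" --pt "0.1 0.36 3.58 0 0 0 0"

```text
time: 12.6
tool_pos: [0.5309, 0.2645, 0.0833]
tool_rot: [-3.14, 0.001, 3.039]
contact_force: [-0.6, -7.1, 7.8]
opening: 0.0234
grip_force: 40.0
```

Emit:
step_arm --pt "0.1 0 0 0 0 0 0" --pt "0.1 0 0 0 0 0 0" --pt "0.1 0 0 0 0 0 0"

```text
time: 12.85
tool_pos: [0.5308, 0.2633, 0.0833]
tool_rot: [-3.14, 0.0, 3.038]
contact_force: [-0.5, -7.7, 6.6]
opening: 0.0229
grip_force: 40.0
```

```bash
python3 - <<'E'
from h import *
s=snap("side","s7");g=[.5269,.2251,-.1035];c,sn=np.cos(g[2]),np.sin(g[2])
old=cv2.imread("pics/side0.png")
y=np.arange(-.058,.1,.004);print((y*1000).astype(int).tolist())
for x in (-.04,-.03,.02,.03,.04):
  P=np.array([[g[0]+c*x-sn*v,g[1]+sn*x+c*v,.064] for v in y]);u=(proj("side",P)+[0.5,1.2]).astype(np.float32)
  for im in (old,s):
    print(x,cv2.remap(cv2.GaussianBlur(im,(3,3),0),u[None],None,cv2.INTER_LINEAR)[0].mean(1).astype(int).tolist())
o=observe();print(o["time"],o["tool_pos"],o["contact_force"],o["qvel"].round(4))
E
```

```text
[-58, -54, -50, -46, -42, -38, -34, -30, -26, -22, -18, -14, -10, -6, -2, 1, 5, 9, 13, 17, 21, 25, 29, 33, 37, 41, 45, 49, 53, 57, 61, 65, 69, 73, 77, 81, 85, 89, 93, 97]
-0.04 [111, 117, 117, 109, 102, 101, 108, 119, 130, 133, 134, 133, 133, 132, 134, 135, 135, 135, 135, 137, 137, 134, 128, 118, 108, 95, 88, 86, 92, 99, 106, 110, 112, 115, 116, 119, 120, 120, 119, 119]
-0.04 [61, 59, 58, 56, 55, 55, 57, 59, 60, 58, 56, 54, 54, 55, 61, 66, 73, 76, 77, 75, 75, 74, 74, 74, 74, 73, 73, 73, 72, 69, 65, 66, 68, 75, 79, 80, 77, 74, 71, 70]
-0.03 [109, 117, 118, 110, 103, 101, 109, 120, 128, 133, 135, 134, 134, 134, 134, 134, 134, 134, 135, 136, 136, 135, 131, 121, 108, 92, 79, 69, 66, 64, 72, 79, 90, 99, 107, 112, 116, 117, 118, 118]
-0.03 [67, 64, 60, 57, 54, 50, 46, 43, 38, 34, 29, 25, 25, 31, 40, 50, 59, 67, 71, 71, 71, 71, 72, 75, 75, 75, 74, 72, 71, 70, 68, 70, 77, 87, 95, 95, 92, 81, 73, 67]
0.02 [110, 117, 117, 110, 102, 101, 111, 123, 132, 135, 136, 135, 134, 134, 134, 133, 131, 129, 123, 110, 85, 57, 29, 18, 11, 8, 7, 7, 6, 7, 12, 17, 27, 36, 47, 56, 62, 65, 67, 66]
0.02 [103, 106
[... 355 characters left out ...]
108, 112, 111, 109, 107, 106, 105, 100, 90, 77, 59, 44, 37, 43, 56, 75, 93, 109, 114, 116, 115, 114, 114, 114, 112, 112, 111, 112, 110, 107, 100, 90, 82, 76, 75, 76, 77, 76, 77, 75]
0.04 [107, 113, 114, 108, 102, 103, 112, 123, 130, 134, 135, 136, 136, 135, 136, 136, 136, 135, 136, 138, 138, 138, 138, 139, 137, 131, 123, 111, 97, 83, 67, 50, 35, 23, 18, 19, 23, 30, 37, 45]
0.04 [108, 113, 114, 112, 110, 109, 109, 109, 109, 109, 107, 105, 100, 92, 88, 92, 103, 113, 119, 122, 122, 122, 122, 121, 121, 119, 118, 116, 116, 116, 117, 118, 114, 108, 98, 90, 83, 80, 77, 78]
12.9 [0.53080985 0.26327285 0.0833252 ] [-1.70987061 -7.31373394  6.75969907] [-0.0008 -0.0005  0.0001 -0.001  -0.0001  0.0008]
```

Emit:
step_arm --pt "0.1 0.01 0.1 0 0 0 0" --pt "0.1 0.01 0.12 0 0 0 0" --pt "0.1 0.01 0.12 0 0 0 0" --pt "0.1 0.01 0.12 0 0 0 0" --pt "0.1 0.01 0.12 0 0 0 0"

```text
time: 13.32
tool_pos: [0.5309, 0.2643, 0.0833]
tool_rot: [-3.139, 0.0, 3.038]
contact_force: [-1.8, -7.5, 5.9]
opening: 0.0232
grip_force: 40.0
```

Emit:
step_arm --pt "0.1 0 0 0 0 0 0" --pt "0.1 0 0 0 0 0 0" --pt "0.1 0 0 0 0 0 0" --pt "0.1 0 0 0 0 0 0" --pt "0.1 0 0 0 0 0 0"

```text
time: 13.73
tool_pos: [0.5309, 0.2643, 0.0833]
tool_rot: [-3.139, 0.0, 3.038]
contact_force: [-0.8, -8.4, 7.3]
opening: 0.0232
grip_force: 40.0
```

```bash
python3 - <<'E'
from h import *
s=snap("side","s8");a=cv2.imread("pics/s6.png")
r=np.abs(s.astype(int)-a)[180:270,320:370].mean();print("stand area change",r)
o=observe();print(o["time"],o["tool_pos"],o["contact_force"],o["grip_force"])
print(hand_in())
E
```

```text
stand area change 3.0414074074074073
13.7833 [0.53087942 0.26432513 0.08328627] [-1.20259489 -8.99843075  7.20940534] 40.00346481800079
the job is handed in; nothing more can be done
None
```

The job is handed in at 13.8 s with no verdict returned: the paddle hangs released on the peg, and the gripper holds the shutter knob at an estimated 38–40 mm of travel (about 8.5 N spring pull, 40 N grip).

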